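# Touch off a dip probe in the sprung pot

### The job

Unhook the dip probe from its fork stand, dip its tip upright into the middle of the open metal pot until you feel the sprung plate inside give (its depth was set by hand and is not known), and hold it there for about half a second with a gentle push of about 6 N, never ramming it. Then lift the probe out and hang it back in its fork stand, leaving it hanging freely and upright by its collar, and do not disturb the other things on the bench.

Things in the scene. Friction and masses are not known exactly. Their poses are not given: they have to be found in the camera images.
- probe: Dip probe, 189 mm long, about 0.13 kg, hanging upright. Origin: on its axis at the underside of its steel collar (34 mm disc, z 0 to 6 mm); z up. Above it the black head, 26 x 26 mm (sides along the probe's x, y), z 6 to 61 mm, then a 3 mm button: take it by the head. Below the collar a steel shaft, 8 mm thick, ends in a ball of 12 mm; lowest point at z -125 mm.
- probe_tip (a point): Lowest point of the probe's ball tip, 125 mm below the underside of the collar.
- probe_grip (a point): Point on the probe's axis in the middle of the black head, 36 mm above the underside of the collar; good place to grasp.
- stand: Fork stand, fixed: base plate 90 x 90 x 10 mm (35 mm before to 55 behind the seat), a column 20 mm wide 35 to 49 mm behind the seat (toward +x), and at the top two level prongs 12 mm wide with a 16 mm slot between them, open toward the stand's -x (toward the robot). Prong tops 155 mm above the bench; front lips 4 mm high, 27 to 32 mm before the seat. Origin: underside of the base, below the seat.
- stand_seat (a point): Seat of the fork: middle of the slot, at the height of the prong tops, 155 mm above the bench; axes as the stand's. The probe hangs here, shaft in the slot, underside of the collar on the prongs. To unhook, raise it over 6 mm, then draw it out along the stand's -x by 60 mm or more; to hang it up, do the reverse. Nothing of the stand rises higher than the lips.
- pot: Touch-off pot, fixed: round open aluminium cup 100 mm high, 60 mm wide at the rim, bore 48 mm, on a dark round foot of 88 mm. Inside is a level round steel plate, 41 mm wide, on a spring: it starts to give at about 1 N, yields 1 mm for every 1.2 N more, is hard after 14 mm (about 18 N), and springs back. Origin: underside of the foot, on the axis; z up.
- pot_mouth (a point): Centre of the pot's mouth, in the plane of its rim, 100 mm above the bench. The plate's top at rest lies anywhere from 30 to 66 mm below it (set by hand, different every time, not told).
- beaker: Bystander: empty glass beaker, 81 x 75 x 92 mm, loose. Origin at the centre of its underside. Not the pot.
- timer: Bystander: small bench timer, 62 x 68 x 20 mm, loose. Origin at the centre of its underside.
- petri: Bystander: closed flat round dish, diameter 94, 15 mm high, loose. Origin at the centre of its underside.
- tape: Bystander: roll of tape lying flat, diameter 69, 19 mm high, loose. Origin at the centre of its underside.
Not all that is in view belongs to the job. What is shaped like the probe but green or orange is not meant.

How it is judged:
By the outcome, as a careful person would: the job done as asked, in the order asked, and still so for the second after the job is handed in, with the robot touching nothing.
It also fails if it takes over 58 s, if anything falls off the work surface, if the arm or the gripper's body presses on something with over 40 N, if the wrist force passes 120 N, or if a joint passes its speed limit or range.

### The arm

A 6-joint arm with a two-finger parallel gripper is mounted at the origin on a cart in front of the work surface, level with it; the furniture and walls round the work are solid. World frame = base frame: x ahead of the robot, y to its left, z up, the work surface at z = 0. Lengths are in m, angles in rad, forces in N, time in s.
With the tool pointing down it reaches from about 0.325 to 0.9 m from the base axis. Payload 6.1 kg.
Tool frame: the origin (TCP) lies at the very end of the fingers, on their centre line; the grasp point (between the pads) lies ctrl.hold_point_z behind it (ctrl.hold_point_z is the distance from the TCP to the grasp point, in m); z points along the fingers, y is the direction in which the jaws open and shut (so a half turn about z gives the same grasp; the last joint's range is limited). The gripper opens to 85 mm and grips with 20 to 120 N. Pads are 22 mm wide; open, the fingers measure 114 mm over their backs; the gripper's body (76 mm by 85 mm) begins 54 mm behind the grasp point. The pads swing forward as they close: fully open they stand 13 mm farther back than shut.
Start: joints at [1.034, 0.22, 1.526, -0, 1.395, -0.126], TCP at [0.25, 0.573, 0.231] pointing down, gripper open.
Joint ranges: [-2.98, 2.98], [-0.91, 2.08], [0.09, 2.57], [-1.24, 4.39], [0.2, 2.65], [-2.68, 2.68]. Speed limits (rad/s): [2.57, 2.57, 3.01, 3.14, 3.14, 3.14].

### API

Orientations are given as a rotation vector (axis times angle).
In Python, from rig import ctrl gives the robot as it stands. The module is installed in compiled form; this text tells all that it offers.
- The arm moves only by the tool send_rows, never from a script. Its argument "increments" is a list of rows, each a list of 7 numbers: the shift along the tool's x, y, z in m, then the turn, a rotation vector about the tool's x, y, z in rad, then the opening, from 0 (shut) to 1 (fully open). In form: [[x, y, z, wx, wy, wz, jaw], ...]. A call has 1 to 20 rows; each row is the pose to reach, as a shift and turn from the pose measured when the call began, along the tool's axes at that moment; what a row does not reach only later rows make up. A row lasts 1/8 s, in which the tool goes at most 62.5 mm and 10.7 degrees, less where a joint would pass 70% of its speed; a pose out of reach is approached as far as the arm can. A call with a gripper value outside its range is refused whole. The fingers move at their own pace and stop on an object; "squeeze" is the grip in N (left out, the last holds). Time passes only in rows, so rows that repeat a pose let the fingers close. It gives the time, the measured TCP pose, the force and the opening at its end, in the units of the state.
- ctrl.sense(): the state, without advancing time (a new reading comes with each control period).
- ctrl.camera(name): name is "scene" or "side" or "wrist"; returns the picture (384x512x3 uint8, red, green, blue); there is no depth.
- ctrl.camera_params(name): a dict with "fx", "fy", "cx", "cy" (pixels), "eye" and "orientation" of the camera in the world. Camera axes: x right, y down, z forward; pixel columns grow to the right and rows downward; lengths in m; the calibration is good to about 2 mm. The wrist camera is an equidistant fisheye: a pixel r from the principal point sees the ray r / f radians off the axis. A picture is of the moment at which its call begins: read the wrist's pose just before it. camera_params takes no time and is no camera call; for the wrist camera it gives the pose at the moment of the call.
- ctrl.close_job(): hands the job in, once; it reports no verdict.
The state is a dict: "time_s": time; "joints": joint angles; "joint_vel": joint speeds; "tau": joint torques, N m; "tcp_pos": TCP position; "orientation": TCP orientation; "force": force on the tool from outside, world axes, zero at the start; "moment": the same for the moment, N m; "gripper_width": finger opening in m.
Only numpy, scipy, OpenCV 4.12 (cv2) and the standard library are available. Lean on these libraries where they do the work, as an engineer would, in place of code of your own. Each camera call takes 0.05 s, during which the arm holds its last target.

## Working session

There is one attempt and no reset: what is moved stays moved. The work goes in short steps, Python scripts to look and compute and a tool call to move; the robot and the scene stay as the last step left them, time stands still between calls to the robot, and variables do not carry over. Pictures are saved under pics/ and viewed, and the job is handed in when it is done.

Besides the shell and the picture viewer there is one more tool, called after "Call:" as a command line: name --pt "numbers of a row" for each row, then --argument value for the rest. send_rows: Moves the arm, as the interface text tells. Its arguments: {"type":"object","properties":{"increments":{"type":"array"},"squeeze":{"type":"number"}},"required":["increments"]}

```bash
mkdir -p pics
cat > h.py <<'E'
import numpy as np,cv2
from rig import ctrl
from scipy.spatial.transform import Rotation as R
np.set_printoptions(precision=4,suppress=True)
def rot(o):
    o=np.array(o,float)
    return R.from_rotvec(o).as_matrix() if o.shape==(3,) else o
def snap(n,f):
    p=ctrl.camera_params(n); im=ctrl.camera(n)
    cv2.imwrite('pics/'+f,im[:,:,::-1]); return im,p
def ray(p,u,v):
    x=(u-p['cx'])/p['fx'];y=(v-p['cy'])/p['fy']
    d=rot(p['orientation'])@np.array([x,y,1.]);return np.array(p['eye']),d/np.linalg.norm(d)
def raywrist(p,u,v):
    a=np.array([(u-p['cx'])/p['fx'],(v-p['cy'])/p['fy']]);t=np.linalg.norm(a)
    d=np.array([*(a/max(t,1e-9)*np.sin(t)),np.cos(t)]);return np.array(p['eye']),rot(p['orientation'])@d
def atz(p,u,v,z,w=False):
    e,d=(raywrist if w else ray)(p,u,v);return e+d*(z-e[2])/d[2]
def proj(p,X):
    c=rot(p['orientation']).T@(np.array(X)-p['eye']);return p['fx']*c[0]/c[2]+p['cx'],p['fy']*c[1]/c[2]+p['cy']
def tri(rs):
    A=np.zeros((3,3));b=np.zeros(3)
    for e,d in rs:
        P=np.eye(3)-np.outer(d,d);A+=P;b+=P@e
    return np.linalg.solve(A,b)
E
python3 - <<'E'
from h import *
print(ctrl.hold_point_z,ctrl.sense())
for n in('scene','side','wrist'):
    im,p=snap(n,n+'0.png');print(n,p)
E
```

```text
0.0187 {'time_s': 0.0, 'joints': array([ 1.0339,  0.2212,  1.5276, -0.    ,  1.3947, -0.1261]), 'joint_vel': array([-0.0002,  0.0008, -0.0005, -0.0006,  0.0005, -0.0001]), 'tau': array([  0.    , -49.6894, -38.94  ,  -0.0003,   0.0111,   0.    ]), 'tcp_pos': array([0.2493, 0.5725, 0.2302]), 'orientation': array([-0.6406, -3.0749,  0.0029]), 'force': array([-0.5298,  0.1015,  0.2128]), 'moment': array([ 0.0396, -0.0264,  0.0596]), 'gripper_width': 0.08517951871830394}
scene {'fx': 387.6846763389779, 'fy': 387.6846763389779, 'cx': 250.56349196155747, 'cy': 185.05990693685814, 'eye': array([-0.0676, -1.0847,  0.6623]), 'orientation': array([-1.9188,  0.4611, -0.3394])}
side {'fx': 401.5814394441828, 'fy': 401.5814394441828, 'cx': 264.376845410791, 'cy': 192.29293788484702, 'eye': array([0.5274, 0.9753, 0.891 ]), 'orientation': array([ 0.0507, -2.8374,  1.3342])}
wrist {'fx': 297.3186396354542, 'fy': 297.3186396354542, 'cx': 255.74883137668937, 'cy': 194.0681835673638, 'eye': array([0.1865, 0.5994, 0.3724]), 'orientation': array([2.4305, 1.5932, 0.2157])}
```

View pics/scene0.png

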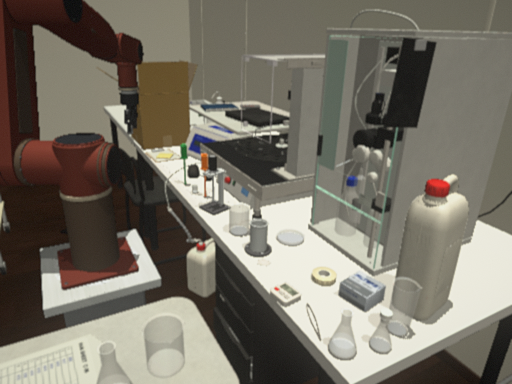

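View pics/side0.png

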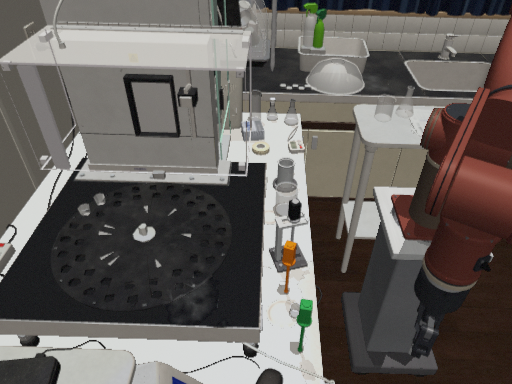

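View pics/wrist0.png

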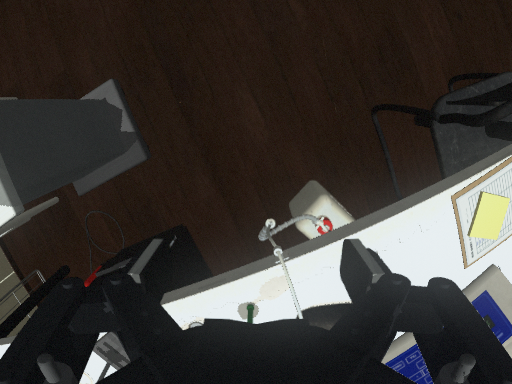

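Scene view: the stand is around (215,190) with a black head near (212,163), and the pot is around (258,240). The side view shows the probe head near (295,210) and the pot near (286,172). I'll enlarge these.

Run:
```python
import cv2
a=cv2.imread('pics/scene0.png')[135:275,150:310];cv2.imwrite('pics/sc_c.png',cv2.resize(a,None,fx=4.2,fy=4.2,interpolation=2))
a=cv2.imread('pics/side0.png')[135:275,240:340];cv2.imwrite('pics/si_c.png',cv2.resize(a,None,fx=4.2,fy=4.2,interpolation=2))
```

```text
(no output)
```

View pics/sc_c.png

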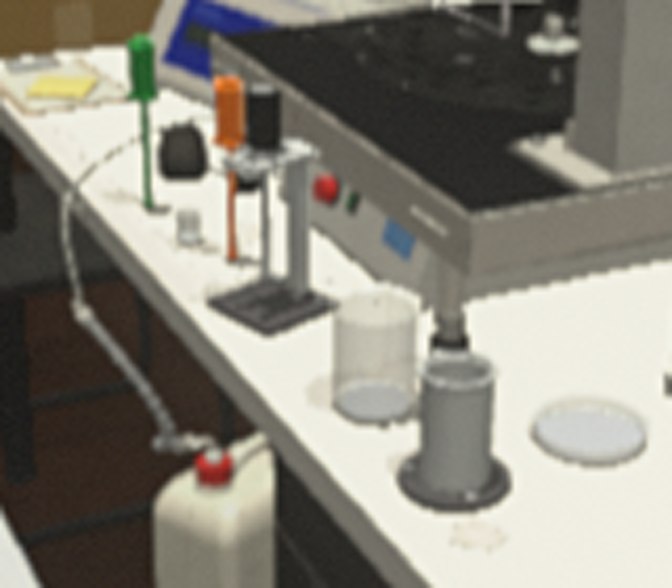

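View pics/si_c.png

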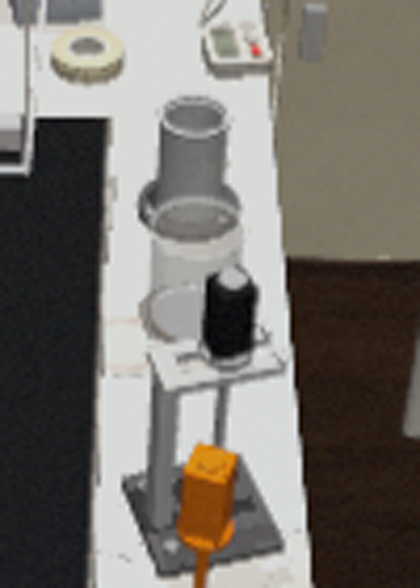

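Run:
```python
from h import *
s=ctrl.camera_params('scene');d=ctrl.camera_params('side')
S=lambda u,v:(150+u/4.2,135+v/4.2)
D=lambda u,v:(240+u/4.2,135+v/4.2)
def pr(n,a,b,z):
    print(n,tri([ray(s,*S(*a)),ray(d,*D(*b))]),atz(s,*S(*a),z),atz(d,*D(*b),z))
pr('pot mouth',(459,371),(195,116),.1)
pr('head top',(263,88),(232,278),.217)
pr('collar',(262,152),(228,360),.158)
pr('base c',(270,302),(203,515),.01)
pr('beaker rim',(376,305),(196,220),.092)
for n,z,c in (('base L',.01,[(208,300),(270,333),(338,300)]),):
    for q in c: print(n,atz(s,*S(*q),z))
for q in [(122,485),(162,574),(284,545),(238,462)]: print('base side',atz(d,*D(*q),.0))
for q in [(148,352),(165,385),(288,365)]: print('prong',atz(d,*D(*q),.155))
# edge of table
for q in [(0,120),(300,510)]: print('edge',atz(s,*S(*q),0))
for q in [(285,260),(300,420)]: print('edge',atz(d,*D(*q),0))
```

```text
pot mouth [ 0.4684 -0.1506  0.0942] [ 0.4651 -0.1596  0.1   ] [ 0.4674 -0.141   0.1   ]
head top [0.4569 0.1916 0.2157] [0.4565 0.1883 0.217 ] [0.4563 0.1936 0.217 ]
collar [0.4564 0.1981 0.1531] [0.4537 0.1863 0.158 ] [0.4551 0.2043 0.158 ]
base c [0.4626 0.1968 0.0032] [0.4581 0.1837 0.01  ] [0.4624 0.2031 0.01  ]
beaker rim [ 0.4678 -0.0171  0.0918] [ 0.4672 -0.0175  0.092 ] [ 0.4681 -0.017   0.092 ]
base L [0.4079 0.2122 0.01  ]
base L [0.4331 0.1245 0.01  ]
base L [0.5169 0.1607 0.01  ]
base side [0.5183 0.1691 0.    ]
base side [0.4901 0.2474 0.    ]
base side [0.4069 0.2188 0.    ]
base side [0.4356 0.1435 0.    ]
prong [0.5054 0.1961 0.155 ]
prong [0.4946 0.2254 0.155 ]
prong [0.4171 0.2039 0.155 ]
edge [0.3697 0.8223 0.    ]
edge [ 0.3468 -0.1362  0.    ]
edge [ 0.3891 -0.0827  0.    ]
edge [0.3884 0.0995 0.    ]
```

```bash
cat >> h.py <<'E'
def inc(target,yaw,start=None):
    """target TCP, tool z down, tool y axis at world yaw (jaw axis direction angle)"""
    s=ctrl.sense() if start is None else start
    R0=rot(s['orientation'])
    y=np.array([np.cos(yaw),np.sin(yaw),0]);z=np.array([0,0,-1.]);x=np.cross(y,z)
    Rt=np.stack([x,y,z],1)
    return R0.T@(np.array(target)-s['tcp_pos']), R.from_matrix(R0.T@Rt).as_rotvec()
E
python3 - <<'E'
from h import *
s=ctrl.sense();R0=rot(s['orientation']);print(R0)
p=ctrl.camera_params('wrist');print('cam in tool',R0.T@(p['eye']-s['tcp_pos']));print(R0.T@rot(p['orientation']))
sc=ctrl.camera_params('scene');d=ctrl.camera_params('side')
S=lambda u,v:(150+u/4.2,135+v/4.2)
print('box corner',tri([ray(sc,*S(470,215)),ray(d,265.7,163)]))
yw=np.arctan2(R0[1,1],R0[0,1]);print('jaw yaw',np.degrees(yw))
E
```

```text
[[-0.9168  0.3993 -0.0008]
 [ 0.3993  0.9168 -0.0014]
 [ 0.0002 -0.0016 -1.    ]]
cam in tool [ 0.0684 -0.0006 -0.1421]
[[ 0.0003 -0.9634 -0.2682]
 [ 1.      0.0002  0.0005]
 [-0.0004 -0.2682  0.9634]]
box corner [ 0.5376 -0.0414  0.1672]
jaw yaw 66.46410682625756
```

Run:
```python
from h import *
print(inc([.4565,.19,.34],np.radians(107)))
```

```text
(array([-0.3427, -0.2682, -0.1092]), array([-0.0015, -0.0007, -0.7075]))
```

Call:
send_rows --pt "0 0 -0.06 0 0 0 1" --pt "-0.04 -0.03 -0.11 0 0 -0.1 1" --pt "-0.09 -0.07 -0.11 0 0 -0.25 1" --pt "-0.14 -0.11 -0.11 0 0 -0.4 1" --pt "-0.19 -0.15 -0.11 0 0 -0.55 1" --pt "-0.24 -0.19 -0.11 0 0 -0.707 1" --pt "-0.29 -0.23 -0.11 0 0 -0.707 1" --pt "-0.343 -0.268 -0.11 0 0 -0.707 1" --pt "-0.343 -0.268 -0.11 0 0 -0.707 1" --pt "-0.343 -0.268 -0.11 0 0 -0.707 1"

```text
time_s: 1.4
tcp_pos: [0.4571, 0.1895, 0.3405]
orientation: [0.46, -3.106, 0.001]
force: [0.4, 0.5, -0.4]
gripper_width: 0.0853
```

Run:
```python
from h import *
s=ctrl.sense();print(s['time_s'],s['tcp_pos'],s['orientation'],s['joints'])
im,p=snap('wrist','w1.png')
cv2.imwrite('pics/w1c.png',cv2.resize(im[:,:,::-1][100:340,130:390],None,fx=2.5,fy=2.5,interpolation=2))
```

```text
1.4 [0.4571 0.1895 0.3405] [ 0.4596 -3.1061  0.0012] [ 0.2339 -0.1446  1.7001 -0.0006  1.5878 -1.6308]
```

View pics/w1c.png

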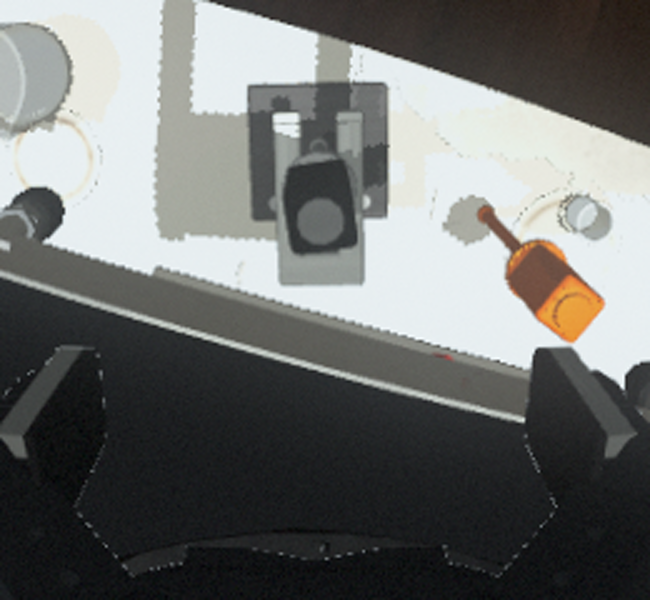

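View pics/w1.png

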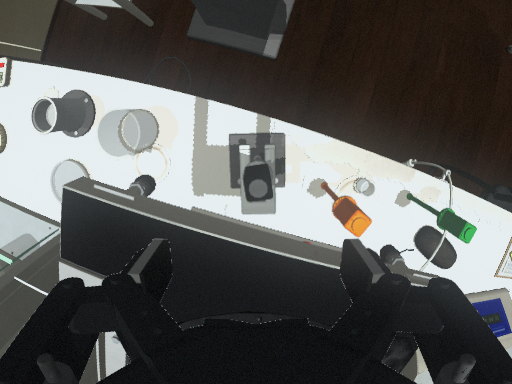

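Run:
```python
import cv2,numpy as np
im=cv2.imread('pics/w1.png')[125:220,220:295].astype(float)
im=np.clip((im/255)**.5*255,0,255).astype(np.uint8)
cv2.imwrite('pics/w1d.png',cv2.resize(im,None,fx=6.3,fy=6.3,interpolation=cv2.INTER_CUBIC))
```

```text
(no output)
```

View pics/w1d.png

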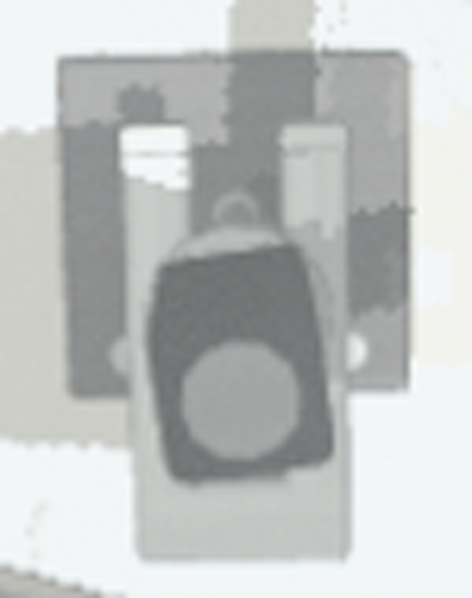

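```bash
python3 - <<'E'
from h import *
p=ctrl.camera_params('wrist')
def Z(u,v,z): return atz(p,220+u/6.3-.4,125+v/6.3-.4,z,True)
b=Z(241,400,.219);print('button',b)
l,r=Z(175,480,.216),Z(332,462,.216);print('head back edge yaw',np.degrees(np.arctan2(*(l-r)[[1,0]])),np.linalg.norm(l-r))
l,r=Z(160,265,.161),Z(300,243,.161);print('head front low edge',np.degrees(np.arctan2(*(l-r)[[1,0]])),np.linalg.norm(l-r))
c=[Z(*q,z) for q,z in (((57,58),.01),((408,50),.01),((410,388),.01),((70,397),.01))]
for i in range(4): 
    d=c[(i+1)%4]-c[i]; print('base',c[i],np.degrees(np.arctan2(d[1],d[0])),np.linalg.norm(d))
m=np.mean(c,0);print('centre',m)
for a in [(122,128),(190,128),(282,126),(348,126)]: print('lip',Z(*a,.159))
for a in [(137,558),(350,558)]: print('fork back',Z(*a,.155))
q=[Z(122,128,.159),Z(190,128,.159),Z(282,126,.159),Z(348,126,.159)];L=np.mean(q,0);B=(Z(137,558,.155)+Z(350,558,.155))/2
d=B-L;yaw=np.arctan2(d[1],d[0]);print('yaw',np.degrees(yaw),np.linalg.norm(d),'seat from lip',L+.032*np.array([np.cos(yaw),np.sin(yaw),0]),'from base',m-.01*np.array([np.cos(yaw),np.sin(yaw),0]))
# pot mouth from this pic
E
python3 - <<'E'
import cv2
im=cv2.imread('pics/w1.png')[80:150,20:165]
cv2.imwrite('pics/w1e.png',cv2.resize(im,None,fx=5,fy=5,interpolation=cv2.INTER_CUBIC))
E
```

```text
button [0.455  0.1919 0.219 ]
head back edge yaw -66.2465453855995 0.02349099678308598
head front low edge -63.974240007712346 0.024689807552733766
base [0.434  0.1386 0.01  ] 108.28421896896627 0.08843288130055221
base [0.4062 0.2225 0.01  ] 18.34755474339648 0.08789114906583212
base [0.4896 0.2502 0.01  ] -71.48749183063549 0.08874395836692948
base [0.5178 0.1661 0.01  ] -161.8542184428581 0.08824494328389175
centre [0.4619 0.1943 0.01  ]
lip [0.429  0.1628 0.159 ]
lip [0.4256 0.1741 0.159 ]
lip [0.4206 0.1892 0.159 ]
lip [0.4172 0.2002 0.159 ]
fork back [0.505  0.1876 0.155 ]
fork back [0.4935 0.2253 0.155 ]
yaw 18.082214219907073 0.08016627237207348 seat from lip [0.4535 0.1915 0.159 ] from base [0.4524 0.1912 0.01  ]
```

View pics/w1e.png

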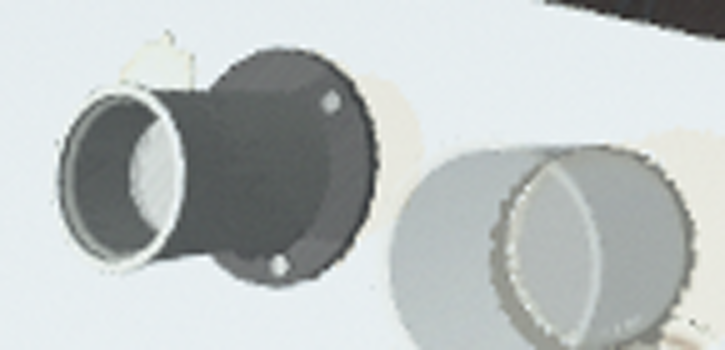

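Run:
```python
from h import *
p=ctrl.camera_params('wrist');s=ctrl.camera_params('scene');d=ctrl.camera_params('side')
print('pot mouth',atz(p,44,115.2,.1,True),'foot',atz(p,20+285/5,80+167/5,.01,True))
S=lambda u,v:(150+u/4.2,135+v/4.2);D=lambda u,v:(240+u/4.2,135+v/4.2)
print('orange top',tri([ray(s,*S(229,82)),ray(d,*D(212,462)),raywrist(p,130+578/2.5,100+310/2.5)]))
print('orange foot',atz(p,130+485/2.5,100+213/2.5,.0,True))
print('beaker',atz(p,20+645/5,80+250/5,0,True))
print(inc([.4545,.1917,.25],np.radians(114.7)))
print(inc([.4545,.1917,.1723],np.radians(114.7)))
```

```text
pot mouth [ 0.4672 -0.145   0.1   ] foot [ 0.4665 -0.1395  0.01  ]
orange top [0.4707 0.3164 0.184 ]
orange foot [0.4702 0.316  0.    ]
beaker [0.4643 0.0049 0.    ]
(array([0.0015, 0.0018, 0.0905]), array([-0.    , -0.0018, -0.1356]))
(array([0.0014, 0.0018, 0.1682]), array([-0.    , -0.0018, -0.1356]))
```

Call:
send_rows --pt "0.0014 0.0018 0.05 0 0 -0.1356 1" --pt "0.0014 0.0018 0.1 0 0 -0.1356 1" --pt "0.0014 0.0018 0.14 0 0 -0.1356 1" --pt "0.0014 0.0018 0.168 0 0 -0.1356 1" --pt "0.0014 0.0018 0.168 0 0 -0.1356 1" --pt "0.0014 0.0018 0.168 0 0 -0.1356 0.6" --pt "0.0014 0.0018 0.168 0 0 -0.1356 0.5" --squeeze 40

```text
time_s: 2.33
tcp_pos: [0.4555, 0.1925, 0.1745]
orientation: [-0.673, 3.067, -0.0]
force: [0.5, -0.1, -0.3]
gripper_width: 0.0515
```

Run:
```python
from h import *
s=ctrl.sense();print(s['time_s'],s['tcp_pos'],rot(s['orientation'])[:,1],s['gripper_width'])
im,p=snap('wrist','w2.png')
im=im[:,:,::-1][180:360,150:360].astype(float);im=((im/255)**.5*255).astype(np.uint8)
cv2.imwrite('pics/w2c.png',cv2.resize(im,None,fx=3,fy=3,interpolation=2))
```

```text
2.325 [0.4555 0.1925 0.1745] [-0.4186  0.9082 -0.0005] 0.051502804203674375
```

View pics/w2c.png

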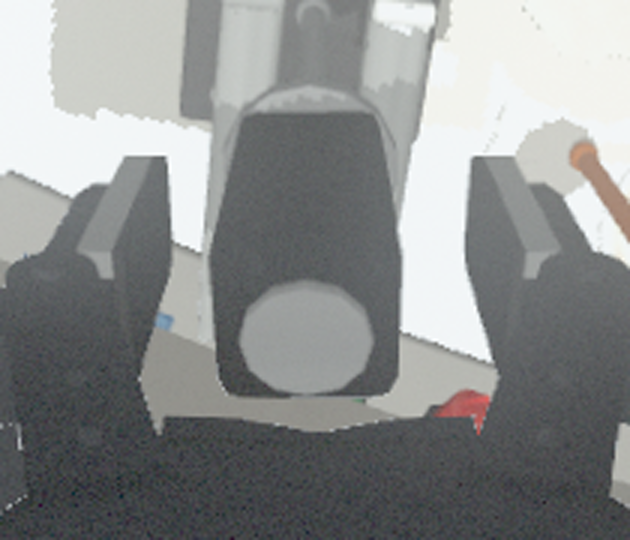

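Run:
```python
from h import *
p=ctrl.camera_params('wrist');s=ctrl.sense();R0=rot(s['orientation'])
for n,u,v,z in (('button',307,338,.219),('lowfrontL',235,113,.161),('lowfrontR',378,112,.161),('shaft foot',313,14,.036)):
    b=atz(p,150+u/3-.3,180+v/3-.3,z,True);print(n,b,R0.T@(b-s['tcp_pos']))
print(s['tcp_pos'])
```

```text
button [0.4544 0.1901 0.219 ] [ 0.0017 -0.0016 -0.0447]
lowfrontL [0.4511 0.1732 0.161 ] [ 0.0119 -0.0155  0.0133]
lowfrontR [0.4398 0.1972 0.161 ] [0.0121 0.011  0.0132]
shaft foot [0.456  0.1906 0.036 ] [ 0.0003 -0.0017  0.1383]
[0.4554 0.1923 0.1743]
```

Call:
send_rows --pt "0 -0.0018 0.002 0 0 0 0.5" --pt "0 -0.0018 0.002 0 0 0 0.3" --pt "0 -0.0018 0.002 0 0 0 0" --pt "0 -0.0018 0.002 0 0 0 0" --pt "0 -0.0018 0.002 0 0 0 0" --pt "0 -0.0018 0.002 0 0 0 0" --squeeze 50

```text
time_s: 3.12
tcp_pos: [0.4565, 0.1906, 0.1728]
orientation: [-0.672, 3.067, -0.001]
force: [-0.1, -0.2, 5.2]
gripper_width: 0.025
```

Run:
```python
from h import *
s=ctrl.sense();R0=rot(s['orientation']);print(s['time_s'],s['tcp_pos'],R0,s['gripper_width'],s['force'])
a=np.radians(18.2);X=np.array([np.cos(a),np.sin(a),0])
q=lambda w:R0.T@np.array(w)
print('up',q([0,0,.015]),'out',q(-.075*X+[0,0,.015]),'out up',q(-.075*X+[0,0,.12]))
```

```text
3.125 [0.4565 0.1906 0.1728] [[-0.9083 -0.4183  0.0022]
 [-0.4183  0.9083  0.0001]
 [-0.002  -0.0008 -1.    ]] 0.025036716704266476 [-0.0822 -0.244   5.1959]
up [-0.    -0.    -0.015] out [ 0.0745  0.0085 -0.0152] out up [ 0.0743  0.0084 -0.1202]
```

Call:
send_rows --pt "0 0 -0.008 0 0 0 0" --pt "0 0 -0.015 0 0 0 0" --pt "0 0 -0.015 0 0 0 0"

```text
time_s: 3.5
tcp_pos: [0.4568, 0.1907, 0.1883]
orientation: [-0.672, 3.066, -0.0]
force: [0.1, -0.9, -2.7]
gripper_width: 0.0253
```

Run:
```python
from h import *
s=ctrl.sense();print(s['time_s'],s['tcp_pos'],s['gripper_width'],s['force'],s['moment'])
im,p=snap('scene','s3.png');im2,p2=snap('side','d3.png')
a=cv2.resize(im[:,:,::-1][140:225,180:260],None,fx=5,fy=5,interpolation=2);b=cv2.resize(im2[:,:,::-1][185:270,260:340],None,fx=5,fy=5,interpolation=2)
cv2.imwrite('pics/c3.png',np.hstack([a,b]))
```

```text
3.5 [0.4568 0.1907 0.1883] 0.025284337544583594 [ 0.144  -0.9005 -2.6597] [ 0.0249  0.0042 -0.0167]
```

View pics/c3.png

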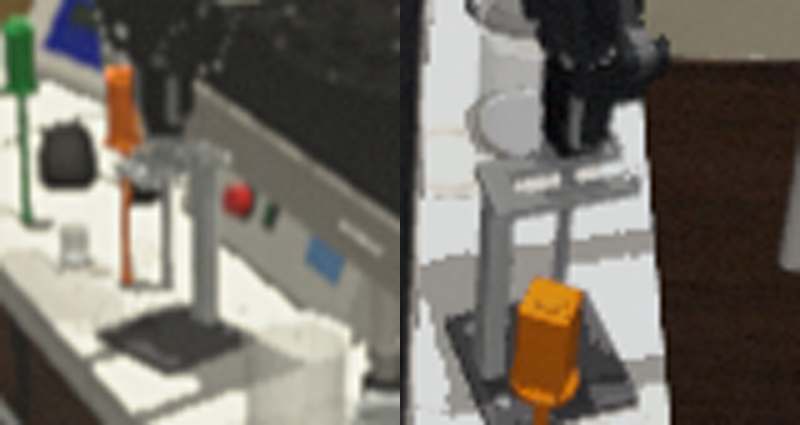

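Call:
send_rows --pt "0.02 0.0023 0 0 0 0 0" --pt "0.04 0.0046 0 0 0 0 0" --pt "0.06 0.0069 0 0 0 0 0" --pt "0.078 0.0089 0 0 0 0 0" --pt "0.078 0.0089 -0.04 0 0 0 0" --pt "0.078 0.0089 -0.085 0 0 0 0" --pt "0.078 0.0089 -0.12 0 0 0 0" --pt "0.078 0.0089 -0.12 0 0 0 0"

```text
time_s: 4.6
tcp_pos: [0.383, 0.1664, 0.3103]
orientation: [-0.671, 3.061, -0.0]
force: [-0.4, -0.2, -2.0]
gripper_width: 0.0256
```

Run:
```python
from h import *
s=ctrl.sense();print(s['time_s'],s['tcp_pos'],s['gripper_width'],s['force'],s['moment'])
im,p=snap('scene','s4.png');im2,p2=snap('side','d4.png')
a=cv2.resize(im[:,:,::-1][100:240,140:270],None,fx=3,fy=3,interpolation=2);b=cv2.resize(im2[:,:,::-1][130:270,260:390],None,fx=3,fy=3,interpolation=2)
cv2.imwrite('pics/c4.png',np.hstack([a,b]))
print(inc([.467,-.145,.29],np.radians(114.7)),inc([.467,-.145,.29],np.radians(90)))
```

```text
4.6 [0.383  0.1664 0.3103] 0.025583714506972804 [-0.4213 -0.2017 -2.0443] [ 0.0071 -0.0147  0.0306]
(array([ 0.0522, -0.3184,  0.0166]), array([-0.0005,  0.0009,  0.0005])) (array([ 0.0522, -0.3184,  0.0166]), array([-0.0003,  0.001 ,  0.4316]))
```

View pics/c4.png

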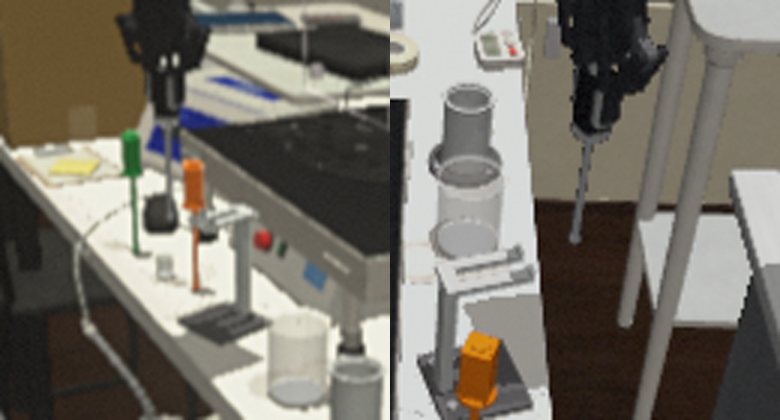

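Call:
send_rows --pt "0.01 -0.05 0.0 0 0 0 0" --pt "0.016 -0.1 0.005 0 0 0 0" --pt "0.024 -0.15 0.01 0 0 0 0" --pt "0.032 -0.2 0.015 0 0 0 0" --pt "0.04 -0.25 0.0166 0 0 0 0" --pt "0.046 -0.29 0.0166 0 0 0 0" --pt "0.0522 -0.3184 0.0166 0 0 0 0" --pt "0.0522 -0.3184 0.0166 0 0 0 0" --pt "0.0522 -0.3184 0.0166 0 0 0 0" --pt "0.0522 -0.3184 0.0166 0 0 0 0"

```text
time_s: 5.95
tcp_pos: [0.4667, -0.144, 0.2894]
orientation: [-0.674, 3.068, 0.001]
force: [0.6, 0.2, -1.0]
gripper_width: 0.0257
```

Run:
```python
from h import *
s=ctrl.sense();print(s['time_s'],s['tcp_pos'],rot(s['orientation']),s['force'],s['moment'])
im,p=snap('scene','s5.png');im2,p2=snap('side','d5.png');im3,p3=snap('wrist','w5.png')
a=cv2.resize(im[:,:,::-1][150:270,210:310],None,fx=4,fy=4,interpolation=2);b=cv2.resize(im2[:,:,::-1][90:210,240:340],None,fx=4,fy=4,interpolation=2)
cv2.imwrite('pics/c5.png',np.hstack([a,b]))
im=im3[:,:,::-1][80:300,150:360].astype(float);im=((im/255)**.6*255).astype(np.uint8)
cv2.imwrite('pics/w5c.png',cv2.resize(im,None,fx=2.7,fy=2.7,interpolation=2))
```

```text
5.95 [ 0.4667 -0.144   0.2894] [[-0.9078 -0.4194  0.0001]
 [-0.4194  0.9078  0.0006]
 [-0.0004  0.0004 -1.    ]] [ 0.5505  0.1503 -1.0068] [-0.0101  0.036   0.0086]
```

View pics/c5.png

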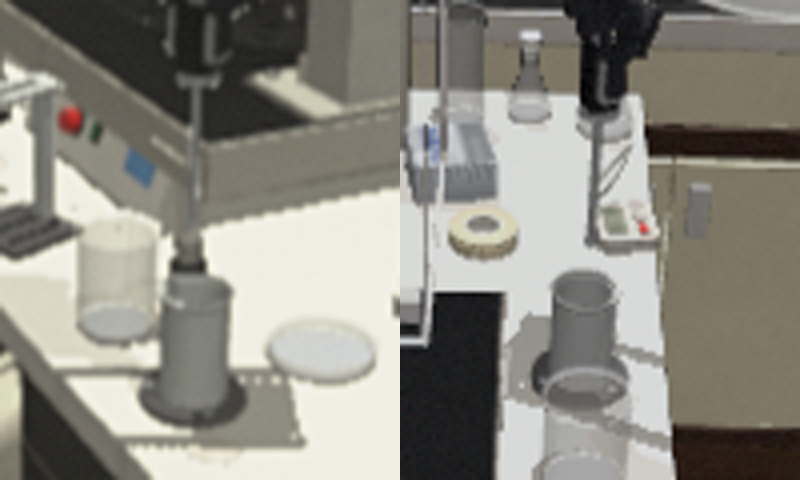

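View pics/w5c.png

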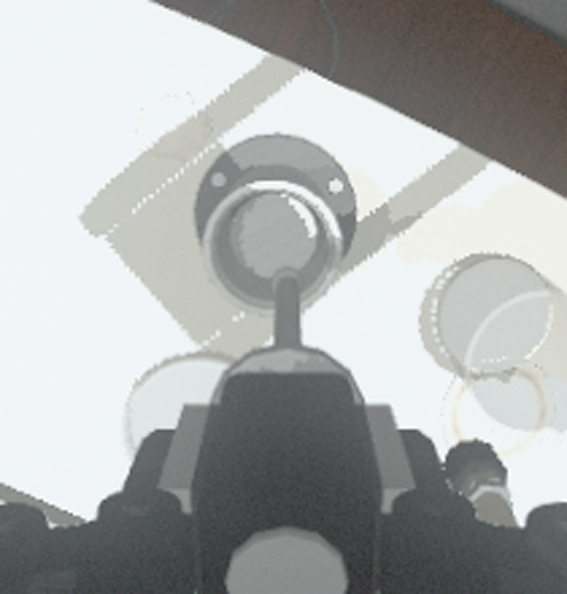

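Run:
```python
from h import *
p=ctrl.camera_params('wrist');s=ctrl.sense();R0=rot(s['orientation'])
im=cv2.imread('pics/w5.png')[150:210,215:290].astype(float);im=((im/255)**.6*255).astype(np.uint8)
cv2.imwrite('pics/w5d.png',cv2.resize(im,None,fx=9,fy=9,interpolation=cv2.INTER_CUBIC))
for n,f,v0,v1,u0,u1 in (('scene','s5',185,220,235,290),('side','d5',140,200,270,310)):
    im=cv2.imread(f'pics/{f}.png')
    cv2.imwrite(f'pics/{f}z.png',cv2.resize(im[v0:v1,u0:u1],None,fx=10,fy=10,interpolation=cv2.INTER_CUBIC))
for n,u,v,z in (('tipball',286,278,.1526),('mouth',275,247,.1)):
    b=atz(p,150+u/2.7-.3,80+v/2.7-.3,z,True);print(n,b,b-s['tcp_pos'])
```

```text
tipball [ 0.4652 -0.1453  0.1526] [-0.0018 -0.0011 -0.1375]
mouth [ 0.4664 -0.1499  0.1   ] [-0.0006 -0.0056 -0.1901]
```

View pics/w5d.png

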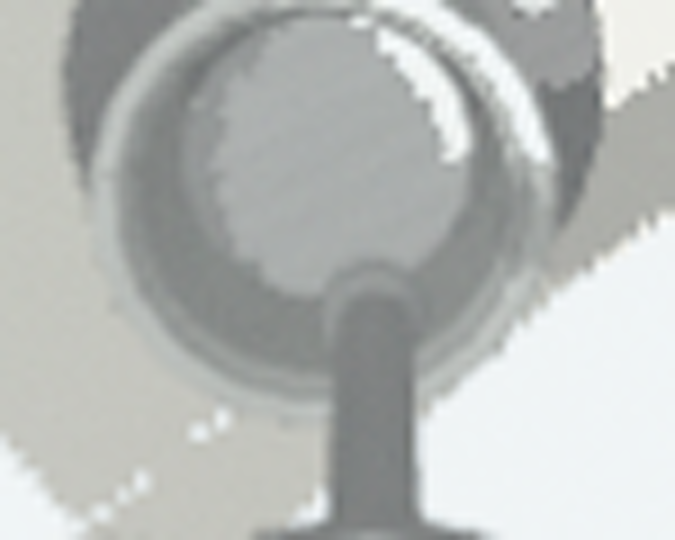

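View pics/s5z.png

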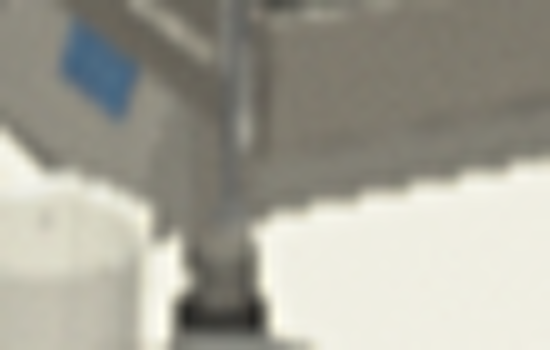

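View pics/d5z.png

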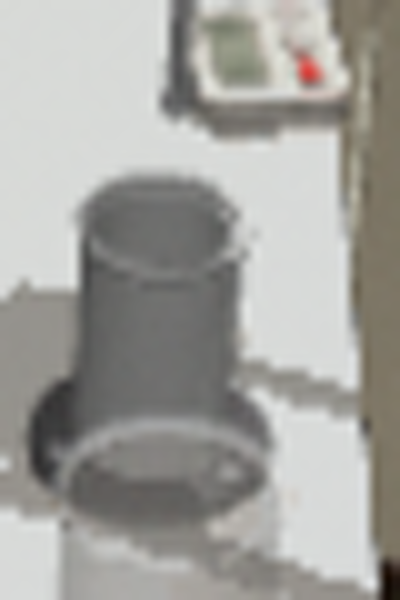

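Run:
```python
from h import *
p=ctrl.camera_params('wrist');s=ctrl.sense();R0=rot(s['orientation'])
def f(u,v): return 215+u/9-.45,150+v/9-.45
for n,u,v,z in (('tipball',371,305,.1526),('mouth',325,204,.1),('L',97,195,.1),('R',553,195,.1),('B',325,413,.1),('T',325,-5,.1)):
    b=atz(p,*f(u,v),z,True);print(n,b,b-s['tcp_pos'])
d=ctrl.camera_params('side');S=ctrl.camera_params('scene')
print('side mouth',atz(d,270+16-.45,140+22.6-.45,.1),'foot',atz(d,270+15-.45,140+44-.45,.005))
print('side tip proj',proj(d,s['tcp_pos']+[0,0,-.1368]),'seen ball',(270+17.8-.4,140+10.2-.4))
print('scene tip proj',proj(S,s['tcp_pos']+[0,0,-.1368]))
# scene foot & mouth from c5: crop (210,150) x4
print('scene mouth',atz(S,210+197/4-.4,150+292/4-.4,.1),'foot',atz(S,210+192/4-.4,150+393/4-.4,.01))
```

```text
tipball [ 0.4659 -0.1449  0.1526] [-0.0012 -0.0006 -0.1375]
mouth [ 0.4679 -0.1504  0.1   ] [ 0.0009 -0.0061 -0.1901]
L [ 0.4789 -0.1771  0.1   ] [ 0.0119 -0.0329 -0.1901]
R [ 0.4547 -0.1247  0.1   ] [-0.0123  0.0196 -0.1901]
B [ 0.4929 -0.1389  0.1   ] [ 0.0259  0.0054 -0.1901]
T [ 0.4437 -0.1614  0.1   ] [-0.0233 -0.0172 -0.1901]
side mouth [ 0.4703 -0.1436  0.1   ] foot [ 0.4688 -0.1464  0.005 ]
side tip proj (np.float64(287.38578804566873), np.float64(148.93465008872874)) seen ball (287.40000000000003, 149.79999999999998)
scene tip proj (np.float64(257.93719211057663), np.float64(205.72462209199537))
scene mouth [ 0.4662 -0.1548  0.1   ] foot [ 0.4644 -0.1553  0.01  ]
```

Run:
```python
from h import *
print(inc([.4687,-.1497,.260],np.radians(114.7)))
```

```text
(array([ 0.0008, -0.0056,  0.0301]), array([-0.0007,  0.0011,  0.0017]))
```

Call:
send_rows --pt "0.0008 -0.0056 0.0 0 0 0 0" --pt "0.0008 -0.0056 0.015 0 0.001 0 0" --pt "0.0008 -0.0056 0.03 0 0.001 0 0" --pt "0.0008 -0.0056 0.03 0 0.001 0 0"

```text
time_s: 6.6
tcp_pos: [0.4674, -0.1491, 0.2574]
orientation: [0.674, -3.065, -0.004]
force: [-0.2, -0.6, -1.8]
gripper_width: 0.025
```

Run:
```python
from h import *
s=ctrl.sense();print(s['time_s'],s['tcp_pos'],rot(s['orientation']),s['force'],s['moment'])
im2,p2=snap('side','d6.png');im3,p3=snap('wrist','w6.png')
im=im3[:,:,::-1][140:220,205:305].astype(float);im=((im/255)**.6*255).astype(np.uint8)
cv2.imwrite('pics/w6c.png',cv2.resize(im,None,fx=7,fy=7,interpolation=cv2.INTER_CUBIC))
cv2.imwrite('pics/d6c.png',cv2.resize(im2[130:200,260:320,::-1],None,fx=8,fy=8,interpolation=cv2.INTER_CUBIC))
```

```text
6.6 [ 0.4674 -0.1491  0.2574] [[-0.9079 -0.4193 -0.0037]
 [-0.4193  0.9079  0.0016]
 [ 0.0027  0.003  -1.    ]] [-0.191  -0.626  -1.8009] [ 0.0135 -0.0263  0.0008]
```

View pics/w6c.png

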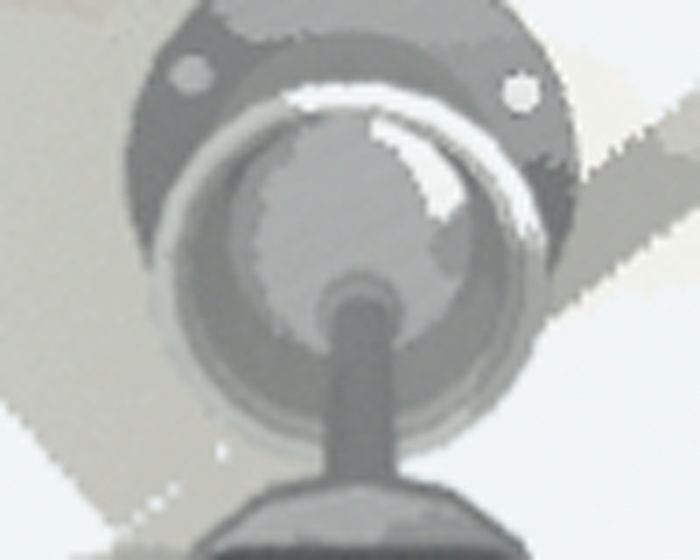

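View pics/d6c.png

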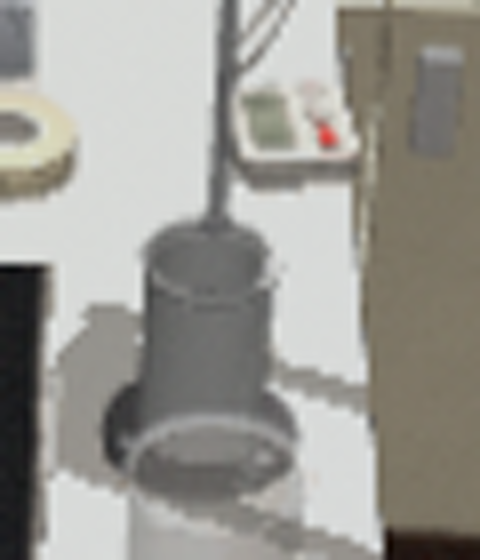

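Run:
```python
from h import *
p=ctrl.camera_params('wrist');s=ctrl.sense();print(s['tcp_pos'],s['force'])
f=lambda u,v:(205+u/7-.43,140+v/7-.43)
for n,u,v,z in (('tipball',360.5,313,.1206),('mouth',352,270,.1),('L',152,265,.1),('R',552,265,.1),('B',352,460,.1),('T',352,80,.1)):
    b=atz(p,*f(u,v),z,True);print(n,b,b-s['tcp_pos'])
```

```text
[ 0.4684 -0.1496  0.2595] [ 0.276  -0.6083 -1.5137]
tipball [ 0.468  -0.1494  0.1206] [-0.0004  0.0002 -0.1389]
mouth [ 0.4671 -0.1512  0.1   ] [-0.0013 -0.0016 -0.1595]
L [ 0.4788 -0.1785  0.1   ] [ 0.0104 -0.0289 -0.1595]
R [ 0.4539 -0.1245  0.1   ] [-0.0145  0.0251 -0.1595]
B [ 0.4939 -0.1388  0.1   ] [ 0.0255  0.0108 -0.1595]
T [ 0.4413 -0.1631  0.1   ] [-0.0271 -0.0135 -0.1595]
```

Call:
send_rows --pt "0.0015 -0.0009 0.0 0 0 0 0" --pt "0.0015 -0.0009 0.015 0 0 0 0" --pt "0.0015 -0.0009 0.03 0 0 0 0" --pt "0.0015 -0.0009 0.041 0 0 0 0" --pt "0.0015 -0.0009 0.041 0 0 0 0" --pt "0.0015 -0.0009 0.041 0 0 0 0"

```text
time_s: 7.45
tcp_pos: [0.4676, -0.1511, 0.2187]
orientation: [0.674, -3.068, 0.0]
force: [0.2, -0.4, -0.8]
gripper_width: 0.0255
```

```bash
cat > st.py <<'E'
from h import *
s=ctrl.sense();R0=rot(s['orientation']);print(s['time_s'],s['tcp_pos'],'tip',s['tcp_pos']-.1428*np.array([0,0,1]),s['force'],s['moment'],s['gripper_width'],'tilt',R0[:2,2])
E
python3 st.py
```

```text
7.45 [ 0.4676 -0.1511  0.2187] tip [ 0.4676 -0.1511  0.0759] [ 0.187  -0.3726 -0.7512] [ 0.0069  0.0435 -0.0349] 0.025483016706913872 tilt [-0.0004 -0.0002]
```

Call:
send_rows --pt "0 0 0.002 0 0 0 0" --pt "0 0 0.004 0 0 0 0" --pt "0 0 0.006 0 0 0 0" --pt "0 0 0.006 0 0 0 0"

```text
time_s: 7.95
tcp_pos: [0.4675, -0.151, 0.2125]
orientation: [0.674, -3.068, -0.0]
force: [0.1, 0.3, -1.5]
gripper_width: 0.0257
```

Call:
send_rows --pt "0 0 0.0015 0 0 0 0" --pt "0 0 0.003 0 0 0 0" --pt "0 0 0.004 0 0 0 0"

```text
time_s: 8.32
tcp_pos: [0.4676, -0.1511, 0.2087]
orientation: [0.674, -3.068, 0.0]
force: [-0.9, -0.3, 1.2]
gripper_width: 0.0258
```

Call:
send_rows --pt "0 0 0 0 0 0 0" --pt "0 0 0 0 0 0 0"

```text
time_s: 8.57
tcp_pos: [0.4676, -0.1511, 0.2089]
orientation: [0.674, -3.068, 0.0]
force: [0.1, -0.0, 0.3]
gripper_width: 0.0255
```

Run:
```python
from h import *
im3,p=snap('wrist','w7.png')
for i in range(3):
    print(ctrl.sense()['force'],ctrl.sense()['tcp_pos']);ctrl.camera('side')
im=im3[:,:,::-1][140:240,205:305].astype(float);im=((im/255)**.6*255).astype(np.uint8)
cv2.imwrite('pics/w7c.png',cv2.resize(im,None,fx=6,fy=6,interpolation=cv2.INTER_CUBIC))
```

```text
[-0.2364 -0.5369  0.5632] [ 0.4676 -0.1511  0.2089]
[ 0.1858 -0.7555  1.3114] [ 0.4676 -0.1511  0.2089]
[-0.0493 -0.4673  2.0866] [ 0.4676 -0.1511  0.2088]
```

View pics/w7c.png

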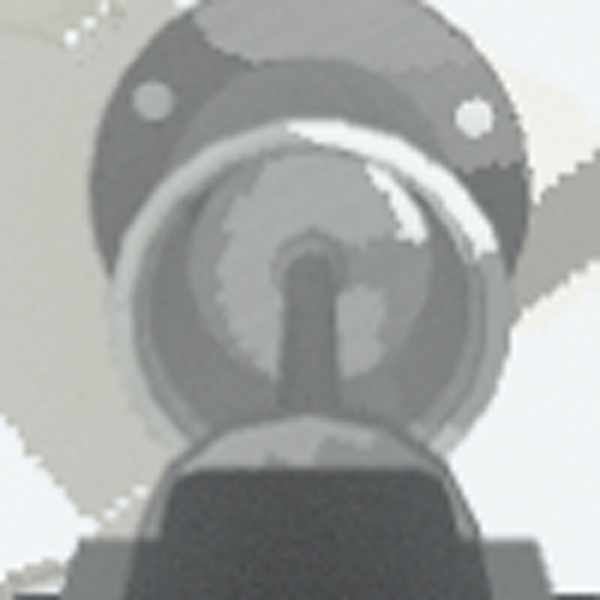

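Call:
send_rows --pt "0 0 0.001 0 0 0 0" --pt "0 0 0.0015 0 0 0 0" --pt "0 0 0.0018 0 0 0 0"

```text
time_s: 9.15
tcp_pos: [0.4677, -0.1511, 0.2072]
orientation: [0.675, -3.068, 0.0]
force: [-0.4, 0.2, 2.3]
gripper_width: 0.0258
```

Run:
```python
from h import *
F=[]
for i in range(4):
    s=ctrl.sense();F.append(s['force']);ctrl.camera('side')
print(np.array(F),np.mean(F,0),s['tcp_pos'],s['time_s'])
```

```text
[[-0.3902  0.2285  2.3252]
 [-1.2986 -0.1987  3.2888]
 [-0.3984  1.7467  2.6946]
 [-1.3684  0.6327  3.1899]] [-0.8639  0.6023  2.8746] [ 0.4677 -0.1511  0.2071] 9.3
```

Call:
send_rows --pt "0 0 0.0007 0 0 0 0" --pt "0 0 0.0013 0 0 0 0" --pt "0 0 0.0013 0 0 0 0" --pt "0 0 0.0013 0 0 0 0"

```text
time_s: 9.85
tcp_pos: [0.4677, -0.1511, 0.2059]
orientation: [0.674, -3.068, 0.0]
force: [-1.1, 0.6, 3.7]
gripper_width: 0.026
```

Run:
```python
from h import *
F=[]
for i in range(4):
    s=ctrl.sense();F.append(s['force']);ctrl.camera('side')
print(np.array(F)[:,2],np.mean(F,0),s['tcp_pos'],s['time_s'])
```

```text
[3.7011 3.743  4.4464 4.9987] [-1.3095  0.9188  4.2223] [ 0.4677 -0.1511  0.2059] 10.0
```

Call:
send_rows --pt "0 0 0.0002 0 0 0 0" --pt "0 0 -0.004 0 0 0 0" --pt "0 0 -0.015 0 0 0 0" --pt "0 0 -0.035 0 0 0 0" --pt "0 0 -0.06 0 0 0 0" --pt "0 0 -0.095 0 0 0 0" --pt "0 0 -0.095 0 0 0 0" --pt "0 0 -0.095 0 0 0 0"

```text
time_s: 11.05
tcp_pos: [0.4673, -0.151, 0.3]
orientation: [0.674, -3.067, -0.001]
force: [-0.3, 0.3, -1.0]
gripper_width: 0.0258
```

```bash
python3 st.py
python3 - <<'E'
from h import *
im3,p=snap('wrist','w8.png');im2,_=snap('scene','s8.png');im1,_=snap('side','d8.png')
im=im3[:,:,::-1][140:300,180:340].astype(float);im=((im/255)**.6*255).astype(np.uint8)
a=cv2.resize(im,(480,480),interpolation=cv2.INTER_CUBIC)
b=cv2.resize(im2[150:270,220:300,::-1],(320,480),interpolation=2)
cv2.imwrite('pics/w8c.png',np.hstack([a,b]))
a=np.radians(18.2);X=np.array([np.cos(a),np.sin(a),0])
H=np.array([.4565,.1906,.1728])
yaw=np.arctan2(.9083,-.4183);print(np.degrees(yaw))
print(inc(H-.078*X+[0,0,.14],yaw))
E
```

```text
11.05 [ 0.4673 -0.151   0.3   ] tip [ 0.4673 -0.151   0.1572] [-0.2862  0.3429 -0.9894] [ 0.0157  0.0429 -0.0259] 0.025812474858128185 tilt [-0.001   0.0002]
114.72751981834776
(array([-0.0561,  0.3233, -0.0131]), array([ 0.002 , -0.002 ,  0.0012]))
```

View pics/w8c.png

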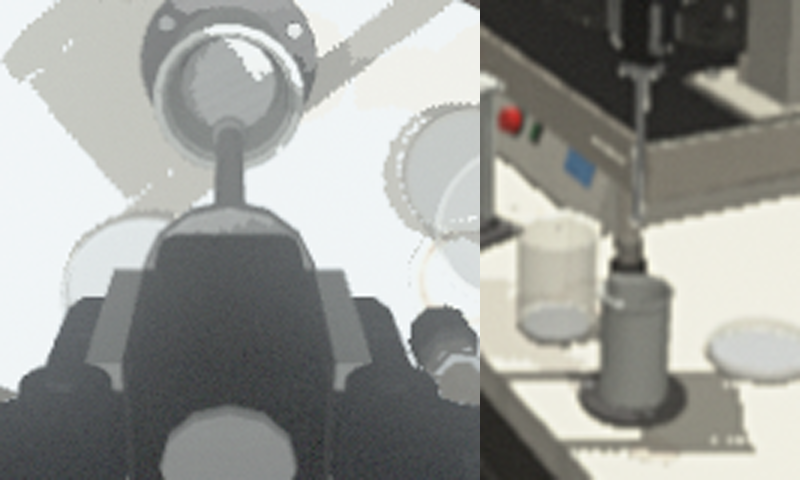

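Call:
send_rows --pt "-0.004 0.04 -0.008 0 0 0 0" --pt "-0.014 0.09 -0.013 0 0 0 0" --pt "-0.022 0.14 -0.013 0 0 0 0" --pt "-0.031 0.19 -0.013 0 0 0 0" --pt "-0.04 0.24 -0.013 0 0 0 0" --pt "-0.049 0.285 -0.013 0 0 0 0" --pt "-0.056 0.323 -0.013 0.001 -0.002 0.001 0" --pt "-0.056 0.323 -0.013 0.001 -0.002 0.001 0" --pt "-0.056 0.323 -0.013 0.001 -0.002 0.001 0" --pt "-0.056 0.323 -0.013 0.001 -0.002 0.001 0"

```text
time_s: 12.45
tcp_pos: [0.3826, 0.165, 0.3124]
orientation: [0.67, -3.068, -0.001]
force: [-0.2, -0.0, -1.0]
gripper_width: 0.0258
```

```bash
cat >> h.py <<'E'
a_=np.radians(18.2);X=np.array([np.cos(a_),np.sin(a_),0]);H=np.array([.4565,.1906,.1728]);YAW=np.radians(114.73)
E
python3 st.py
python3 - <<'E'
from h import *
print(inc(H-.078*X+[0,0,.014],YAW))
E
```

```text
12.45 [0.3826 0.165  0.3124] tip [0.3826 0.165  0.1696] [-0.2018 -0.0031 -0.9532] [-0.0382  0.0064  0.0394] 0.025843623440791445 tilt [-0.0009  0.0004]
(array([-0.0004,  0.0011,  0.1256]), array([ 0.0008, -0.0006, -0.0014]))
```

Call:
send_rows --pt "-0.0004 0.0011 0.04 0.001 -0.0006 -0.0014 0" --pt "-0.0004 0.0011 0.08 0.001 -0.0006 -0.0014 0" --pt "-0.0004 0.0011 0.11 0.001 -0.0006 -0.0014 0" --pt "-0.0004 0.0011 0.1255 0.001 -0.0006 -0.0014 0" --pt "-0.0004 0.0011 0.1255 0.001 -0.0006 -0.0014 0" --pt "-0.0004 0.0011 0.1255 0.001 -0.0006 -0.0014 0" --pt "-0.0004 0.0011 0.1255 0.001 -0.0006 -0.0014 0"

```text
time_s: 13.32
tcp_pos: [0.3834, 0.1664, 0.1883]
orientation: [-0.672, 3.066, -0.0]
force: [-0.3, 0.4, -1.3]
gripper_width: 0.0255
```

```bash
python3 st.py
python3 - <<'E'
from h import *
for d in (.078,.05,.03,0):print(d,inc(H-d*X+[0,0,.014],YAW))
im2,_=snap('scene','s9.png');im1,_=snap('side','d9.png');
a=cv2.resize(im2[130:230,170:260,::-1],(450,500),interpolation=2)
b=cv2.resize(im1[180:260,265:320,::-1],(344,500),interpolation=2)
cv2.imwrite('pics/c9.png',np.hstack([a,b]))
E
```

```text
13.325 [0.3834 0.1664 0.1883] tip [0.3834 0.1664 0.0455] [-0.294   0.424  -1.2783] [ 0.0036 -0.0592  0.0013] 0.025485624234954627 tilt [0.0026 0.0003]
0.078 (array([0.001 , 0.0003, 0.0015]), array([-0.0008,  0.0025, -0.0001]))
0.05 (array([-0.0268, -0.0029,  0.0016]), array([-0.0008,  0.0025, -0.0001]))
0.03 (array([-0.0467, -0.0052,  0.0016]), array([-0.0008,  0.0025, -0.0001]))
0 (array([-0.0765, -0.0086,  0.0017]), array([-0.0008,  0.0025, -0.0001]))
```

View pics/c9.png

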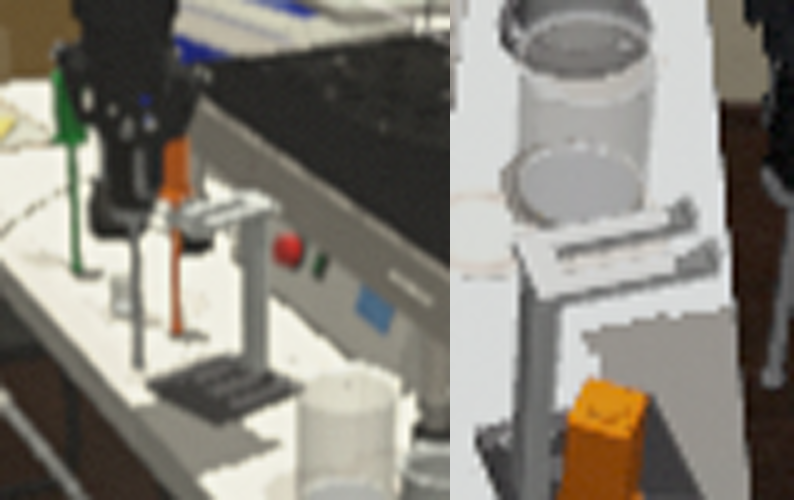

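Call:
send_rows --pt "-0.0175 -0.002 0 0 0 0 0" --pt "-0.0368 -0.004 0 0 0 0 0" --pt "-0.052 -0.0058 0 0 0.0015 0 0" --pt "-0.064 -0.0072 0 0 0.0025 0 0" --pt "-0.0765 -0.0086 0 -0.001 0.0025 0 0" --pt "-0.0765 -0.0086 0 -0.001 0.0025 0 0" --pt "-0.0765 -0.0086 0 -0.001 0.0025 0 0"

```text
time_s: 14.3
tcp_pos: [0.4558, 0.1905, 0.1879]
orientation: [0.673, -3.067, -0.0]
force: [0.5, -0.1, -1.9]
gripper_width: 0.0258
```

```bash
python3 st.py
python3 - <<'E'
from h import *
print(inc(H,YAW))
im2,_=snap('scene','s10.png');im1,_=snap('side','d10.png');
a=cv2.resize(im2[130:230,170:260,::-1],(450,500),interpolation=2)
b=cv2.resize(im1[180:260,265:320,::-1],(344,500),interpolation=2)
cv2.imwrite('pics/c10.png',np.hstack([a,b]))
im3,p=snap('wrist','w10.png');im=im3[:,:,::-1][140:320,150:350].astype(float);im=((im/255)**.5*255).astype(np.uint8)
cv2.imwrite('pics/w10c.png',cv2.resize(im,None,fx=3,fy=3,interpolation=cv2.INTER_CUBIC))
E
```

```text
14.3 [0.4558 0.1905 0.1879] tip [0.4558 0.1905 0.0451] [ 0.4946 -0.1499 -1.939 ] [ 0.0407 -0.0328 -0.0135] 0.025798880653577754 tilt [-0.0015 -0.0002]
(array([-0.0007, -0.0002,  0.015 ]), array([ 0.0005, -0.0014,  0.0001]))
```

View pics/c10.png

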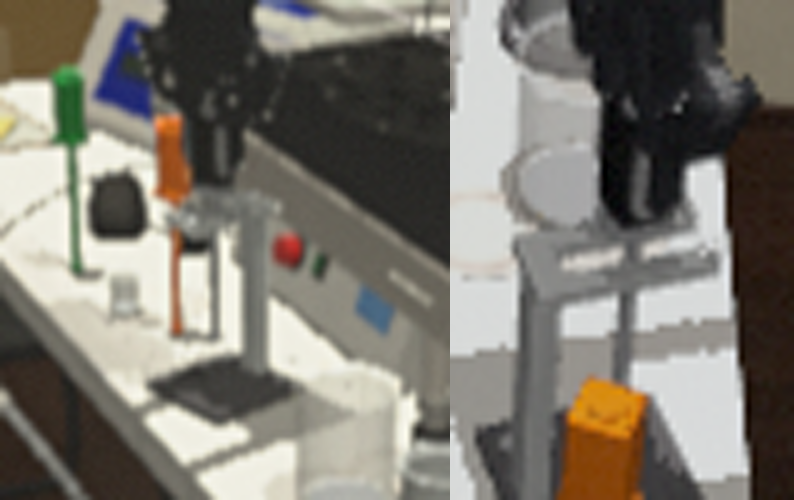

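View pics/w10c.png

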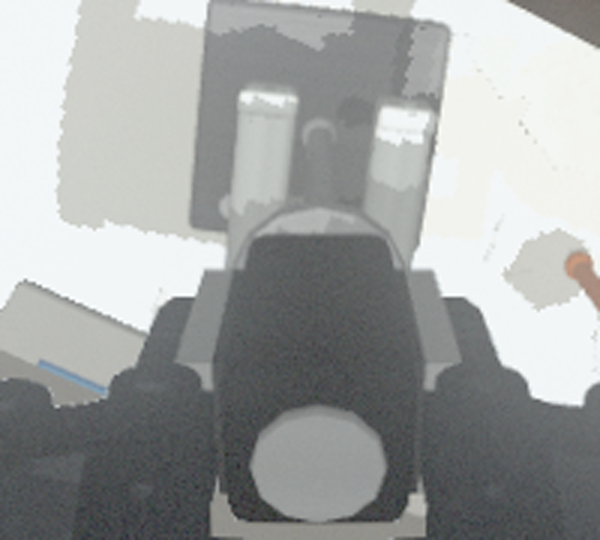

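Call:
send_rows --pt "-0.0007 -0.0002 0.005 0 -0.001 0 0" --pt "-0.0007 -0.0002 0.01 0 -0.001 0 0" --pt "-0.0007 -0.0002 0.013 0 -0.001 0 0" --pt "-0.0007 -0.0002 0.0145 0 -0.001 0 0" --pt "-0.0007 -0.0002 0.0145 0 -0.001 0 0" --pt "-0.0007 -0.0002 0.0145 0 -0.001 0 0"

```text
time_s: 15.2
tcp_pos: [0.4566, 0.1906, 0.1736]
orientation: [-0.673, 3.068, 0.001]
force: [0.5, 0.3, -1.2]
gripper_width: 0.0254
```

```bash
python3 st.py
python3 - <<'E'
from h import *
for i in range(3): ctrl.camera('side');print(ctrl.sense()['force'],ctrl.sense()['tcp_pos'])
E
```

```text
15.2 [0.4566 0.1906 0.1736] tip [0.4566 0.1906 0.0308] [ 0.4827  0.2812 -1.21  ] [ 0.0593 -0.0175 -0.0129] 0.02542014115833505 tilt [0.0002 0.0005]
[ 0.0238  0.0937 -1.3322] [0.4566 0.1906 0.1737]
[-0.2282  0.1173 -0.9067] [0.4566 0.1906 0.1736]
[-0.32    0.3216 -1.4137] [0.4566 0.1906 0.1737]
```

Not quite seated: about 0.8 mm to go. I'll lower it until the weight comes off.

Call:
send_rows --pt "0 0 0.0006 0 0 0 0" --pt "0 0 0.001 0 0 0 0" --pt "0 0 0.001 0 0 0 0"

```text
time_s: 15.72
tcp_pos: [0.4566, 0.1907, 0.1728]
orientation: [-0.673, 3.068, 0.001]
force: [-1.3, -0.6, -0.1]
gripper_width: 0.0252
```

```bash
python3 st.py
python3 - <<'E'
from h import *
for i in range(3): ctrl.camera('side');print(ctrl.sense()['force'],ctrl.sense()['tcp_pos'])
E
```

```text
15.725 [0.4566 0.1907 0.1728] tip [0.4566 0.1907 0.03  ] [-1.2985 -0.6298 -0.1133] [-0.0016  0.1359  0.0156] 0.02521889483639911 tilt [0.0003 0.0005]
[-0.8998  0.1004  0.4998] [0.4566 0.1906 0.1728]
[-0.644   0.565   0.8916] [0.4567 0.1906 0.1728]
[-0.6495 -0.8202  0.9816] [0.4566 0.1907 0.1728]
```

Call:
send_rows --pt "0 0 0 0 0 0 0.33" --pt "0 0 0 0 0 0 0.4" --pt "0 0 0 0 0 0 0.5" --pt "0 0 0 0 0 0 0.6" --pt "0 0 0 0 0 0 0.6" --squeeze 20

```text
time_s: 16.5
tcp_pos: [0.4567, 0.1907, 0.1728]
orientation: [-0.673, 3.068, 0.001]
force: [-0.3, -0.4, -0.0]
gripper_width: 0.0511
```

```bash
python3 st.py
python3 - <<'E'
from h import *
im3,p=snap('wrist','w11.png');im=im3[:,:,::-1][140:320,150:350].astype(float);im=((im/255)**.5*255).astype(np.uint8)
cv2.imwrite('pics/w11c.png',cv2.resize(im,None,fx=3,fy=3,interpolation=cv2.INTER_CUBIC))
E
```

```text
16.5 [0.4567 0.1907 0.1728] tip [0.4567 0.1907 0.03  ] [-0.3009 -0.3908 -0.0098] [0.0075 0.008  0.0045] 0.051106791907146905 tilt [0.0004 0.0005]
```

View pics/w11c.png

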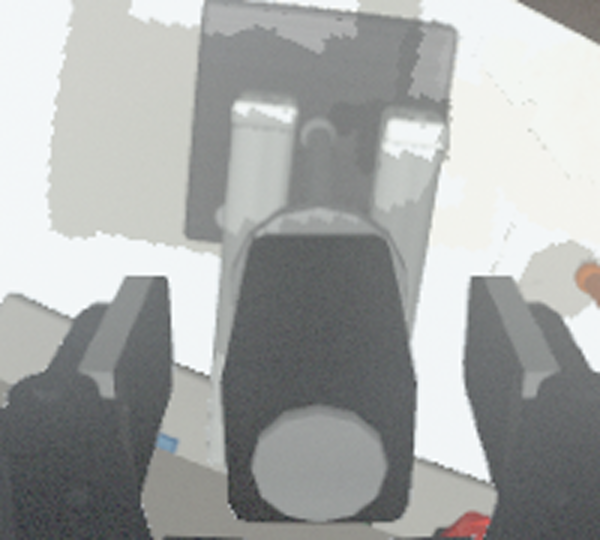

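The probe is hanging centred and both pads are clear of it. Next I'll retreat upward.

Call:
send_rows --pt "0 0 -0.02 0 0 0 0.7" --pt "0 0 -0.05 0 0 0 0.8" --pt "0 0 -0.1 0 0 0 0.8" --pt "0 0 -0.15 0 0 0 0.8" --pt "0.06 0 -0.18 0 0 0 0.8" --pt "0.06 0 -0.18 0 0 0 0.8" --pt "0.06 0 -0.18 0 0 0 0.8" --pt "0.06 0 -0.18 0 0 0 0.8"

```text
time_s: 17.55
tcp_pos: [0.4021, 0.1655, 0.3515]
orientation: [0.673, -3.067, -0.001]
force: [0.8, 0.7, 0.2]
gripper_width: 0.0685
```

```bash
python3 st.py
python3 - <<'E'
from h import *
im3,p=snap('wrist','w12.png');cv2.imwrite('pics/w12c.png',cv2.resize(im3[:,:,::-1],(760,570)))
im2,_=snap('scene','s12.png');im1,_=snap('side','d12.png');
a=cv2.resize(im2[130:290,150:310,::-1],(500,500),interpolation=2)
b=cv2.resize(im1[130:270,260:340,::-1],(286,500),interpolation=2)
cv2.imwrite('pics/c12.png',np.hstack([a,b]))
E
```

```text
17.55 [0.4021 0.1655 0.3515] tip [0.4021 0.1655 0.2087] [0.7687 0.7111 0.1546] [-0.049   0.0414 -0.0883] 0.06850826949532775 tilt [-0.0016  0.0001]
```

View pics/c12.png

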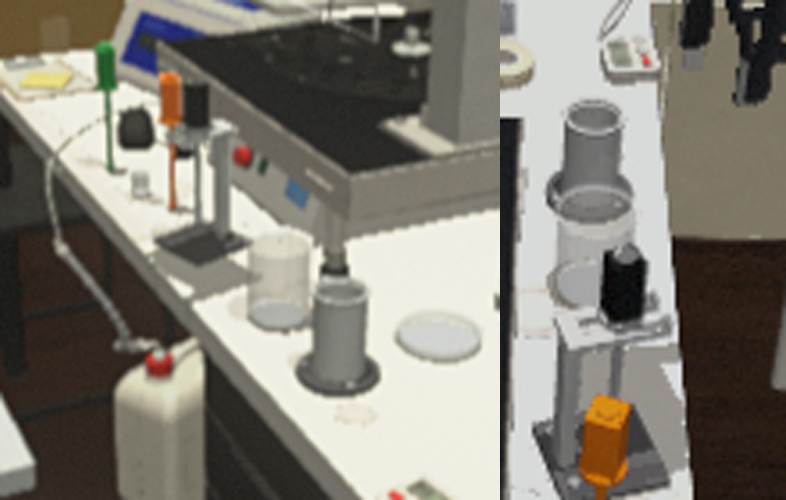

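View pics/w12c.png

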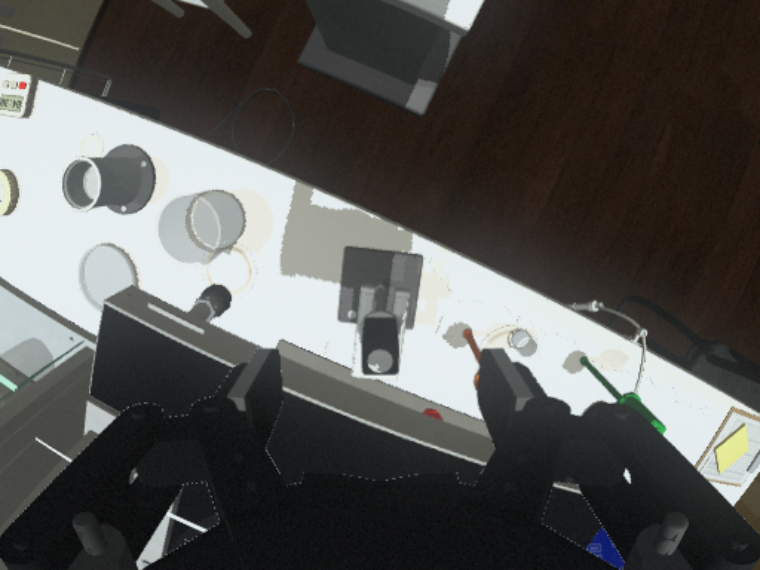

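The pictures show the probe hanging upright in the fork with its collar on the prongs, the gripper well clear of it, and the beaker, dish, tape and timer unmoved. I'll hand the job in.

```bash
python3 -c "
from rig import ctrl
print(ctrl.close_job())"
```

```text
the job is handed in; nothing more can be done
None
```

I unhooked the probe, dipped it into the middle of the pot, and hung it back in its fork stand. The job was handed in at about 17.7 s of the 58 s allowed.

- **Dip:** The sprung plate began to give about 33 mm below the rim. I raised the push in small steps to about 5.7 N and held it there for roughly 0.5 s. That push is averaged from noisy readings (about ±0.7 N) with the probe's weight taken off. The travel and force agreed with the stated spring rate. The tip was within about 2 mm of the pot's axis.
- **Hanging back:** I returned the probe the way it came out and lowered it until the force reading showed the stand had taken its weight. I then released it; the side forces were near zero.
- **Last checks:** The final pictures from all three cameras show the probe upright with its shaft in the slot and its collar on the prongs. The gripper is clear above it. The beaker, dish, tape and timer look unmoved in the pictures, and none of my checks failed.
- **Disagreement:** The side and scene cameras differed by up to about 15 mm along y on where the pot's mouth was. I went by the wrist camera, which agreed with their average.

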